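# Move the pantry jars to the new rack in the same order

## Task

Move the four jars from the old white wire rack into the new bamboo rack, one to a compartment and in the same order from left to right as they stand now. They are full, and made of glass: keep them upright and set them down in the compartments rather than dropping them, and leave the scoop, the honey dipper and the two pegs lying where they are.

Things in the scene. Friction and masses are not known exactly. Their poses are not given: they have to be found in the camera images.
- old_rack: old rack: white steel tray with wire rails, fixed, 82 x 346 mm. Turned up to 9 degrees. Origin: centre of its underside; x across the row, away from the robot; y along it, to the left; z up. Bays at y = +126, +42, -42, -126 mm (from the left), x = 0, each 71 x 80 mm inside; floor 10 mm above the shelf, wires 4 mm thick, top 28 mm above that floor. Left or right of the new rack.
- new_rack: new rack, empty at the start: bamboo tray with four compartments, fixed, 90 x 346 mm. Turned up to 9 degrees. Origin: centre of its underside; x across the row, away from the robot; y along it, to the left; z up. Bays at y = +126, +42, -42, -126 mm (from the left), x = 0, each 74 x 74 mm inside; floor 10 mm above the shelf, walls 8 to 10 mm thick, top 28 mm above that floor. 
- flip_jar: round frosted-glass jar with a flip-top lid (grey collar, white flap, thumb tab towards -y), diameter 52 mm, 88 mm high, about 0.26 kg. Starts in a bay of the old rack, within 5 mm of its middle, turned up to 7 degrees from the rack. Origin: centre of its underside, z up. Upright sides; lid from 66 mm up, 51 mm across.
- shaker: slim round frosted-glass shaker with a domed aluminium cap, diameter 42 mm (cap 43 mm), 104 mm high, about 0.19 kg. Starts in a bay of the old rack, within 5 mm of its middle, turned up to 7 degrees from the rack. Origin: centre of its underside, z up. Sides upright up to 95 mm.
- square_jar: square frosted-glass jar with a square wooden lid, 46 x 46 mm (lid too), 92 mm high, about 0.28 kg. Starts in a bay of the old rack, within 5 mm of its middle, turned up to 7 degrees from the rack. Origin: centre of its underside, z up. Its flat sides face along its x and y.
- hex_jar: six-sided amber-glass honey jar with a round brass lid, 48 mm across the flats (two face along its x), 55 mm over the corners, 80 mm high: glass 62 mm, lid 43 mm across from 66 mm up; about 0.27 kg. Starts in a bay of the old rack, within 5 mm of its middle, turned up to 7 degrees from the rack. Origin: centre of its underside, z up. 
- scoop: bystander: aluminium scoop lying on the shelf beyond the racks, 166 mm long, 55 mm wide, 34 mm high. Origin on its underside at the back of the bowl; x points to its mouth.
- dipper: bystander: wooden honey dipper lying on the shelf beyond the racks, 162 mm long, 29 mm thick. Origin under its middle; x points to its head.
- peg_a: bystander: purple plastic clothes peg lying on the shelf beyond the racks, 77 mm long, 20 mm wide, 11 mm high. Origin under its middle; x points to its jaws.
- peg_b: bystander: the other purple plastic clothes peg, of the same shape, also beyond the racks.
Things that resemble listed ones, but are neither listed nor needed, are in the scene too. What is shaped like the shaker but green is not meant.

How it is judged:
By the outcome, as a careful person would: the job done as asked, in the order asked, and still so for the second after the job is handed in, with the robot touching nothing.
It also fails if it takes over 115 s, if anything falls off the work surface, if the arm or the gripper's body presses on something with over 40 N, if the wrist force passes 120 N, or if a joint passes its speed limit or range.

## Robot

A 7-joint arm with a two-finger parallel gripper is mounted at the origin on the work surface. World frame = base frame: x ahead of the robot, y to its left, z up, the work surface at z = 0. Lengths are in m, angles in rad, forces in N, time in s.
With the tool pointing down it reaches from about 0.4 to 0.875 m from the base axis. Payload 19.3 kg.
Tool frame: the origin (TCP) lies at the very end of the fingers, on their centre line; the grasp point (between the pads) lies 19 mm behind it; z points along the fingers, y is the line along which they close (so a half turn about z gives the same grasp; the last joint's range is limited). The gripper opens to 85 mm and grips with 20 to 120 N. Pads are 22 mm wide; open, the fingers measure 114 mm over their backs; the gripper's body (76 mm by 85 mm) begins 54 mm behind the grasp point. The pads swing forward as they close: fully open they stand 13 mm farther back than shut.
Start: joints at [-0.07, 0.521, -0.036, 1.599, 0.021, 1.021, -0.113], TCP at [0.625, -0, 0.202] pointing down, gripper open.
Joint ranges: [-2.91, 2.91], [-0.3, 2.13], [-1.5, 1.42], [0.17, 2.43], [-1.26, 4.41], [0.16, 1.93], [-2.52, 2.52]. Speed limits (rad/s): [1.89, 1.89, 2.39, 2.39, 3.01, 3.01, 3.01].

## Interface

Orientations are given as [roll, pitch, yaw] about the fixed x, y, z axes, in that order (R = Rz(yaw) Ry(pitch) Rx(roll)).
In Python, from workcell import bot gives the robot as it stands.
- The arm moves only by the shell command python3 -m crank 'ROWS' [FORCE]. ROWS is a JSON object of lists of equal length, an entry for each row: "travel": the shift along the world's x, y, z in cm, a list of three; "turn": the turn, a rotation vector about the world's x, y, z in degrees, a list of three; "gripper": the closure, from 0 (fully open) to 1 (shut). A call has exactly 5 rows; each row is the pose to reach, as a shift and turn from the pose commanded when the call began; what a row does not reach only later rows make up. A row lasts 1/10 s, in which the tool goes at most 50 mm and 8.59 degrees, less where a joint would pass 70% of its speed; a pose out of reach is approached as far as the arm can. A call with a gripper value outside its range is refused whole. The fingers move at their own pace and stop on an object; FORCE is the grip in N (left out, the last holds). Time passes only in rows, so rows that repeat a pose let the fingers close, or fill a call up. It gives the time, the measured TCP pose, the force, the opening and the grip force at its end, in the units of the state.
- bot.observe(): the state, without advancing time (a new reading comes with each control period).
- bot.grab_frame(name): name is "scene" or "side" or "wrist"; returns a dict with "pixels" (384x512x3 uint8, red, green, blue), "fx", "fy", "cx", "cy" (pixels), "extrinsics" (4x4, takes a point from world to camera coordinates). Camera axes: x right, y down, z forward; pixel columns grow to the right and rows downward; lengths in m; the calibration is good to about 2 mm. A picture is of the moment at which its call begins. There is no depth.
- bot.job_done(): hands the job in; it is judged then, once.
The state is a dict: "clock": time; "qpos": joint angles; "qd": joint speeds; "joint_efforts": joint torques, N m; "position": TCP position; "tool_rot": TCP orientation; "force": force on the tool from outside, world axes, zero at the start; "moment": the same for the moment, N m; "grip_width": finger opening in m; "finger_force": force on a finger pad.
Only numpy, scipy, OpenCV 4.12 (cv2) and the standard library are available. Lean on these libraries where they do the work, as an engineer would, in place of code of your own. Each camera call takes 0.05 s, during which the arm holds its last target. There are 200 camera calls.

## Working session

There is one attempt and no reset: what is moved stays moved. The work goes in short steps, Python scripts to look and compute and a shell command to move; the robot and the scene stay as the last step left them, time stands still between calls to the robot, and variables do not carry over. Pictures are saved under pics/ and viewed, at most 14 in all, crops included, and the job is handed in when it is done.

```bash
mkdir -p pics; ls
python3 - <<'E'
from workcell import bot
import cv2,pickle
print(bot.observe())
for n in("scene","side","wrist"):
    f=bot.grab_frame(n);cv2.imwrite(f"pics/{n}0.png",f["pixels"][:,:,::-1]);pickle.dump(f,open(f"{n}0.pkl","wb"))
    print(n,f["fx"],f["cx"],f["cy"],f["extrinsics"].round(3).tolist() if hasattr(f["extrinsics"],"round") else f["extrinsics"])
E
```

```text
pics
{'clock': 0.0, 'qpos': array([-0.07018248,  0.52203118, -0.0363243 ,  1.59997102,  0.02119622,
        1.0211152 , -0.11281604]), 'qd': array([ 0.00097717,  0.00070728, -0.00105523,  0.00015723, -0.00069058,
        0.00044502, -0.00020199]), 'joint_efforts': array([-4.24098413e-03, -9.27110124e+01,  1.97758444e+00, -3.69928443e+01,
        1.76317629e-02,  8.19846697e-03, -6.58496788e-05]), 'position': array([ 6.24640120e-01, -5.02187755e-05,  2.01928333e-01]), 'tool_rot': array([-3.14045553e+00,  7.95350985e-05,  1.57074750e+00]), 'force': array([-0.25072829,  0.59572052, -0.67463349]), 'moment': array([ 0.01304696, -0.01887051, -0.01643299]), 'finger_force': 0.0, 'grip_width': 0.08541295089932008}
scene 472.3747617851529 260.0681581384661 194.2524489507235 [[0.046, 0.999, 0.014, 0.052], [0.651, -0.019, -0.758, -0.334], [-0.757, 0.044, -0.652, 1.597], [0.0, 0.0, 0.0, 1.0]]
side 417.2078589045382 251.91352038342384 190.31128033102922 [[0.687, -0.727, 0.013, -0.455], [-0.488, -0.474, -0.733, 0.302], [0.539, 0.497, -0.68, 0.903], [0.0, 0.0, 0.0, 1.0]]
wrist 330.90707143606284 251.74680049848808 194.25848995284244 [[1.0, -0.001, -0.001, -0.623], [-0.0, -0.952, 0.306, -0.039], [-0.001, -0.306, -0.952, 0.379], [0.0, 0.0, 0.0, 1.0]]
```

View pics/scene0.png

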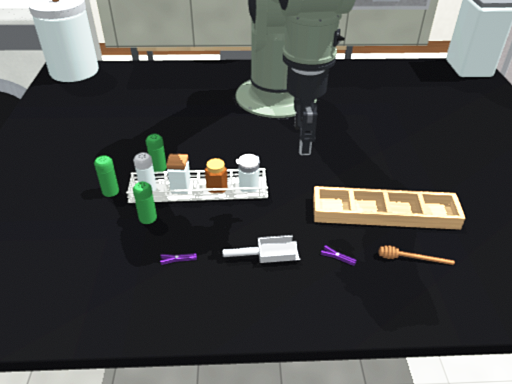

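View pics/side0.png

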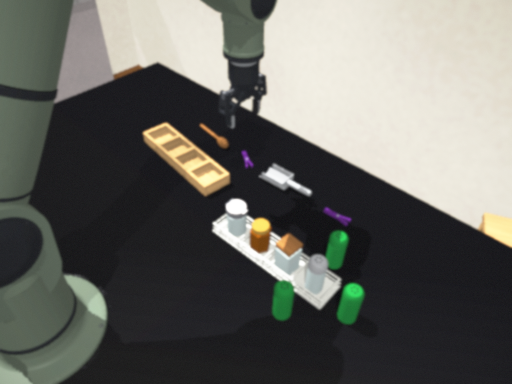

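Run:
```python
import cv2
a=cv2.imread("pics/scene0.png")
cv2.imwrite("pics/c_old.png",cv2.resize(a[125:235,85:285],None,fx=4,fy=4,interpolation=cv2.INTER_CUBIC))
cv2.imwrite("pics/c_new.png",cv2.resize(a[175:275,305:475],None,fx=4.5,fy=4.5,interpolation=cv2.INTER_CUBIC))
```

```text
(no output)
```

View pics/c_old.png

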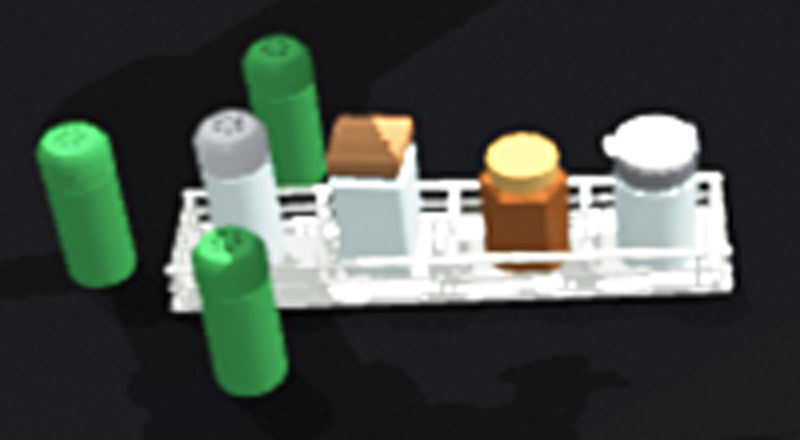

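View pics/c_new.png

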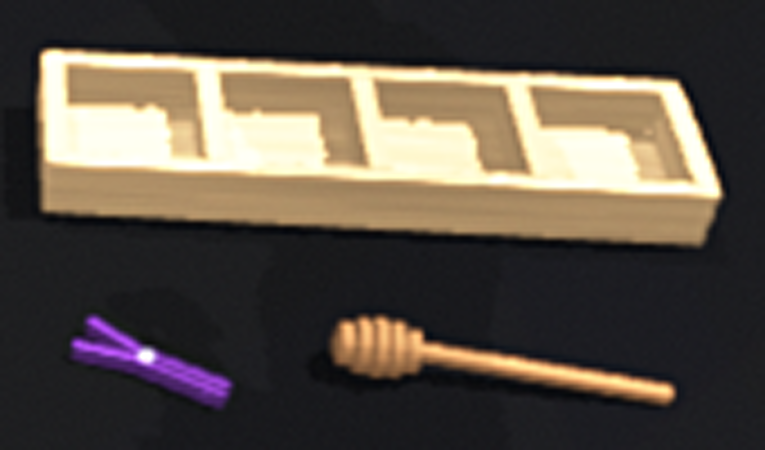

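```bash
cat > h.py <<'E'
import pickle,numpy as np,cv2
def proj(f,p):
    c=(np.asarray(f["extrinsics"])@np.c_[np.atleast_2d(p),np.ones(len(np.atleast_2d(p)))].T)[:3]
    return np.c_[f["fx"]*c[0]/c[2]+f["cx"],f["fy"]*c[1]/c[2]+f["cy"]]
def back(f,uv,z):
    E=np.asarray(f["extrinsics"]);R=E[:3,:3];o=-R.T@E[:3,3]
    d=R.T@np.array([(uv[0]-f["cx"])/f["fx"],(uv[1]-f["cy"])/f["fy"],1]);return o+d*(z-o[2])/d[2]
def local(pose,pts):
    x,y,t=pose;pts=np.atleast_2d(pts).astype(float);c,s=np.cos(t),np.sin(t)
    return np.c_[x+c*pts[:,0]-s*pts[:,1],y+s*pts[:,0]+c*pts[:,1],pts[:,2]]
E
python3 - <<'E'
from h import *
from scipy.optimize import least_squares
S=pickle.load(open("scene0.pkl","rb"));D=pickle.load(open("side0.pkl","rb"))
o=lambda u,v:(u/4+85,v/4+125); n=lambda u,v:(u/4.5+305,v/4.5+175)
# image left=-y, image top = toward robot (-x)
def fit(w,uv,zs,sg):
    P=np.array([[sx*w/2,sy*.173,z] for (sx,sy),z in zip(sg,zs)])
    r=least_squares(lambda q:(proj(S,local(q,P))-uv).ravel(),[.7,0,0]);print(r.x.round(4),np.degrees(r.x[2]).round(2),r.fun.reshape(-1,2).round(1).tolist());return r.x
op=fit(.082,np.array([o(190,190),o(718,178),o(728,252),o(178,268),o(175,308),o(730,290)]),[.038]*4+[0,0],[(-1,-1),(-1,1),(1,1),(1,-1),(1,-1),(1,1)])
npz=fit(.090,np.array([n(42,52),n(680,82),n(720,195),n(42,165),n(44,212),n(703,245)]),[.038]*4+[0,0],[(-1,-1),(-1,1),(1,1),(1,-1),(1,-1),(1,1)])
print("bays old",local(op,[[0,y,0] for y in(.126,.042,-.042,-.126)]).round(4).tolist())
print("bays new",local(npz,[[0,y,0] for y in(.126,.042,-.042,-.126)]).round(4).tolist())
for nm,uv,z in[("flip",o(655,138),.098),("hex",o(522,155),.090),("sq",o(372,133),.102),("shk",o(231,122),.114),("g1",o(75,133),.104),("g2",o(231,240),.104),("g3",o(278,47),.104)]: print(nm,back(S,uv,z).round(4))
for nm,uv,z in[("flip",(235,205),.098),("hex",(261,226),.09),("sq",(289,244),.102),("shk",(317,260),.114),("g1",(351,289),.104),("g2",(338,236),.104),("g3",(283,286),.104)]: print("side",nm,back(D,uv,z).round(4))
E
```

```text
[ 0.4916 -0.2294  0.0153] 0.88 [[-1.0, -1.6], [1.6, -2.1], [1.4, -0.4], [-2.9, -0.4], [0.5, 1.3], [0.6, 1.6]]
[ 0.5914  0.2263 -0.1031] -5.91 [[0.1, -0.1], [-0.7, -0.1], [0.4, 0.0], [1.3, -0.7], [-0.6, 0.5], [-0.6, 0.5]]
bays old [[0.4897, -0.1034, 0.0], [0.491, -0.1874, 0.0], [0.4923, -0.2714, 0.0], [0.4936, -0.3554, 0.0]]
bays new [[0.6044, 0.3517, 0.0], [0.5958, 0.2681, 0.0], [0.5871, 0.1846, 0.0], [0.5785, 0.101, 0.0]]
flip [ 0.4933 -0.1034  0.098 ]
hex [ 0.4978 -0.1847  0.09  ]
sq [ 0.4891 -0.2752  0.102 ]
shk [ 0.4922 -0.3579  0.114 ]
g1 [ 0.4871 -0.4532  0.104 ]
g2 [ 0.5916 -0.3453  0.104 ]
g3 [ 0.3971 -0.3429  0.104 ]
side flip [ 0.4922 -0.1001  0.098 ]
side hex [ 0.4907 -0.1906  0.09  ]
side sq [ 0.4861 -0.2814  0.102 ]
side shk [ 0.4854 -0.3598  0.114 ]
side g1 [ 0.4811 -0.4524  0.104 ]
side g2 [ 0.5828 -0.3493  0.104 ]
side g3 [ 0.3887 -0.3456  0.104 ]
```

Everything is located to a few mm in both views. Left to right, the jars are flip, hex, square, shaker. I'll move above the flip jar and check from the wrist camera.

```bash
python3 -m crank '{"travel":[[-3,-2,0],[-7,-5,0],[-11,-8,0],[-13.2,-10.2,0],[-13.2,-10.2,0]],"turn":[[0,0,0],[0,0,0],[0,0,0],[0,0,0],[0,0,0]],"gripper":[0,0,0,0,0]}' 40
python3 - <<'E'
from h import *
from workcell import bot
import cv2
w=bot.grab_frame("wrist");pickle.dump(w,open("w1.pkl","wb"));print(bot.observe()["position"])
a=w["pixels"][:,:,::-1].copy()
for p in [(.4925,-.102,.098),(.494,-.1875,.09),(.4875,-.278,.102),(.489,-.359,.114)]:
    u=proj(w,[p])[0];print(u.round(1))
    if abs(u).max()<2000: cv2.drawMarker(a,tuple(int(q) for q in u),(0,0,255),0,10)
cv2.imwrite("pics/w1.png",cv2.resize(a,None,fx=1.5,fy=1.5))
E
```

```text
clock: 0.65
position: [0.4902, -0.1053, 0.2028]
tool_rot: [-3.141, 0.001, 1.566]
force: [0.8, 1.0, 0.5]
grip_width: 0.0851
finger_force: 0.0
[ 0.49203705 -0.10343619  0.20286648]
[255.9 179.4]
[257.5 262.9]
[251.3 348.2]
[253.1 419. ]
```

View pics/w1.png

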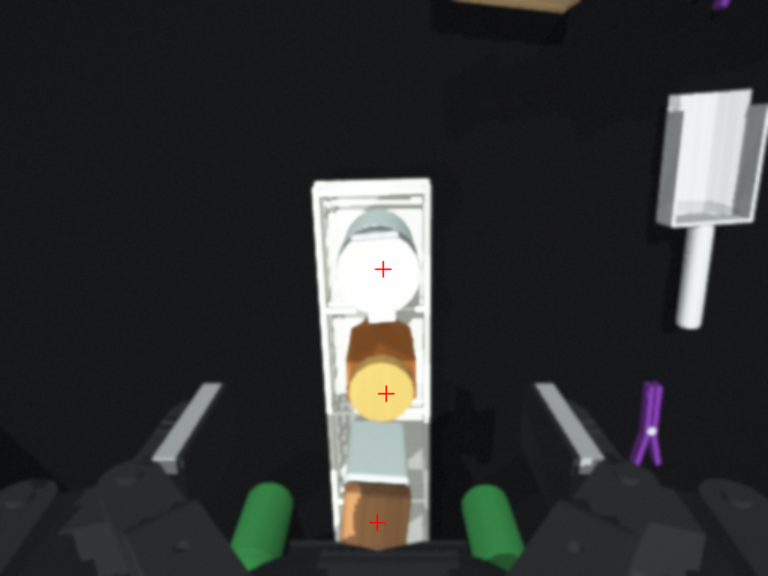

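Run:
```python
from h import *
w=pickle.load(open("w1.pkl","rb"))
for u,z in[((379,273),.098),((381,391),.09)]: print(back(w,np.array(u)/1.5,z).round(4))
print([back(w,np.array(u)/1.5,.038).round(4).tolist() for u in[(313,183),(431,180),(327,412),(431,412)]])
```

```text
[ 0.4897 -0.1043  0.098 ]
[ 0.4906 -0.1851  0.09  ]
[[0.4462, -0.0591, 0.038], [0.5244, -0.0575, 0.038], [0.4492, -0.2321, 0.038], [0.5293, -0.2325, 0.038]]
```

```bash
python3 -m crank '{"travel":[[-0.15,0,-4],[-0.15,0,-8],[-0.15,0,-12],[-0.15,0,-15],[-0.15,0,-16.2]],"turn":[[0,0,0],[0,0,0],[0,0,0],[0,0,0],[0,0,0]],"gripper":[0,0,0,0,0]}' 40
python3 -m crank '{"travel":[[0,0,0],[0,0,0],[0,0,0],[0,0,0],[0,0,0]],"turn":[[0,0,0],[0,0,0],[0,0,0],[0,0,0],[0,0,0]],"gripper":[0,0.3,0.6,1,1]}' 40
python3 -m crank '{"travel":[[0,0,0],[0,0,0],[0,0,0],[0,0,0],[0,0,0]],"turn":[[0,0,0],[0,0,0],[0,0,0],[0,0,0],[0,0,0]],"gripper":[1,1,1,1,1]}' 40
```

```text
clock: 1.2
position: [0.4907, -0.1009, 0.0378]
tool_rot: [-3.138, -0.001, 1.572]
force: [-0.1, -0.2, 0.9]
grip_width: 0.0854
finger_force: 0.0
clock: 1.7
position: [0.4923, -0.1022, 0.042]
tool_rot: [3.139, 0.0, 1.571]
force: [-1.9, 0.2, 11.7]
grip_width: 0.0496
finger_force: 39.2
clock: 2.2
position: [0.4923, -0.1022, 0.042]
tool_rot: [3.139, 0.0, 1.571]
force: [-2.1, 1.1, 12.4]
grip_width: 0.0496
finger_force: 39.2
```

```bash
python3 -m crank '{"travel":[[0,0,0.5],[0,0,2],[0,0,4],[0,0,6],[0,0,7]],"turn":[[0,0,0],[0,0,0],[0,0,0],[0,0,0],[0,0,0]],"gripper":[1,1,1,1,1]}' 40
python3 -m crank '{"travel":[[0.3,1,0],[1,3.5,0],[1.8,7,0],[2.7,11,0],[3.7,15,0]],"turn":[[0,0,0],[0,0,0],[0,0,-0.5],[0,0,-1],[0,0,-2]],"gripper":[1,1,1,1,1]}' 40
python3 -m crank '{"travel":[[1,4,0],[2,8,0],[3,12,0],[4,16,0],[5,20,0]],"turn":[[0,0,-1],[0,0,-2],[0,0,-3],[0,0,-4],[0,0,-5]],"gripper":[1,1,1,1,1]}' 40
python3 -m crank '{"travel":[[1,4,0],[1.8,7.5,0],[2.4,9.7,0],[2.6,10.4,0],[2.6,10.4,0]],"turn":[[0,0,0],[0,0,0],[0,0,0],[0,0,0],[0,0,0]],"gripper":[1,1,1,1,1]}' 40
python3 - <<'E'
from h import *
from workcell import bot
import cv2
w=bot.grab_frame("wrist");pickle.dump(w,open("w2.pkl","wb"));s=bot.grab_frame("scene")
o=bot.observe();print(o["position"],o["qpos"].round(2))
cv2.imwrite("pics/w2.png",np.hstack([w["pixels"][:,:,::-1],cv2.resize(s["pixels"][130:260,290:480,::-1],(288,197)).copy().repeat(1,0) if 0 else np.vstack([cv2.resize(s["pixels"][130:260,290:480,::-1],(288,197)),np.zeros((187,288,3),np.uint8)])]))
E
```

```text
clock: 2.7
position: [0.4922, -0.1021, 0.1125]
tool_rot: [3.139, 0.0, 1.571]
force: [-0.3, 0.2, -2.4]
grip_width: 0.0494
finger_force: 42.1
clock: 3.2
position: [0.5282, 0.0502, 0.1097]
tool_rot: [-3.141, -0.0, 1.535]
force: [0.5, -1.3, -2.4]
grip_width: 0.0495
finger_force: 42.1
clock: 3.7
position: [0.5779, 0.2505, 0.1093]
tool_rot: [-3.14, 0.001, 1.448]
force: [0.6, -0.3, -2.6]
grip_width: 0.0495
finger_force: 42.1
clock: 4.2
position: [0.6035, 0.3532, 0.1091]
tool_rot: [-3.14, 0.001, 1.45]
force: [-0.9, -0.7, -3.2]
grip_width: 0.0497
finger_force: 42.1
[0.60417007 0.35086132 0.10979651] [-0.62  0.74  0.01  1.46 -0.    0.95 -0.73]
```

View pics/w2.png

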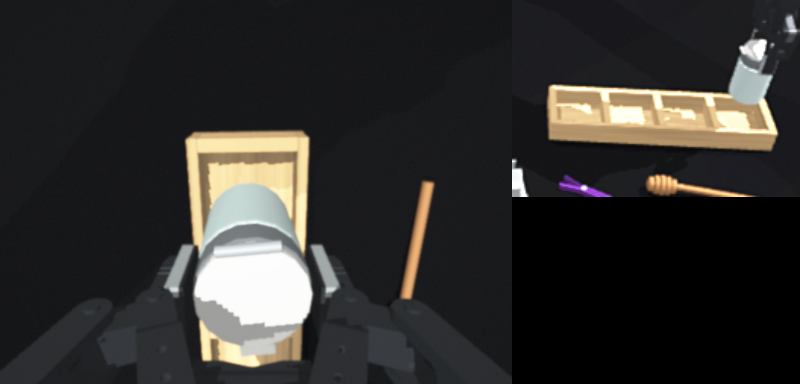

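Run:
```python
from h import *
w=pickle.load(open("w2.pkl","rb"))
for u in[(188,135),(308,132),(202,362),(301,360)]: print(u,back(w,u,.038).round(4))
print(local([.5914,.2263,-.1031],[[-.045,.173,0],[.045,.173,0]]).round(4))
```

```text
(188, 135) [0.5618 0.4043 0.038 ]
(308, 132) [0.6483 0.396  0.038 ]
(202, 362) [0.5375 0.1991 0.038 ]
(301, 360) [0.6277 0.1906 0.038 ]
[[0.5644 0.403  0.    ]
 [0.654  0.3938 0.    ]]
```

```bash
python3 -m crank '{"travel":[[-0.1,0.05,-2],[-0.15,0.1,-4],[-0.15,0.1,-5.5],[-0.15,0.1,-6.2],[-0.15,0.1,-6.5]],"turn":[[0,0,0],[0,0,0],[0,0,0],[0,0,0],[0,0,0]],"gripper":[1,1,1,1,1]}' 40
python3 -m crank '{"travel":[[0,0,-0.1],[0,0,-0.2],[0,0,-0.3],[0,0,-0.4],[0,0,-0.5]],"turn":[[0,0,0],[0,0,0],[0,0,0],[0,0,0],[0,0,0]],"gripper":[1,1,1,1,1]}' 40
```

```text
clock: 4.8
position: [0.6029, 0.3523, 0.045]
tool_rot: [-3.141, 0.001, 1.448]
force: [-0.2, 0.0, -2.1]
grip_width: 0.0495
finger_force: 42.1
clock: 5.3
position: [0.6034, 0.3538, 0.042]
tool_rot: [3.141, -0.001, 1.449]
force: [-7.9, -1.6, 24.5]
grip_width: 0.0499
finger_force: 44.6
```

```bash
python3 -m crank '{"travel":[[0,0,0.2],[0,0,0.2],[0,0,0.2],[0,0,0.2],[0,0,0.2]],"turn":[[0,0,0],[0,0,0],[0,0,0],[0,0,0],[0,0,0]],"gripper":[1,0.6,0.3,0,0]}' 40
python3 -m crank '{"travel":[[0,0,0],[0,0,1],[0,0,4],[0,0,8],[0,0,12]],"turn":[[0,0,0],[0,0,0],[0,0,0],[0,0,0],[0,0,0]],"gripper":[0,0,0,0,0]}' 40
python3 - <<'E'
from h import *
from workcell import bot
import cv2
w=bot.grab_frame("wrist")["pixels"];s=bot.grab_frame("scene")["pixels"]
cv2.imwrite("pics/w3.png",np.hstack([w,cv2.resize(s[130:260,290:480],(288,384))])[:,:,::-1]); print(bot.observe()["position"],bot.observe()["tool_rot"])
E
```

```text
clock: 5.8
position: [0.6031, 0.3529, 0.0424]
tool_rot: [3.142, 0.0, 1.449]
force: [0.9, 0.1, 1.1]
grip_width: 0.0849
finger_force: 0.0
clock: 6.3
position: [0.6028, 0.3528, 0.1645]
tool_rot: [-3.142, 0.0, 1.449]
force: [0.3, 1.5, 0.3]
grip_width: 0.0852
finger_force: 0.0
[0.60544174 0.35432581 0.16924905] [ 3.13496632 -0.00570548  1.44821104]
```

View pics/w3.png

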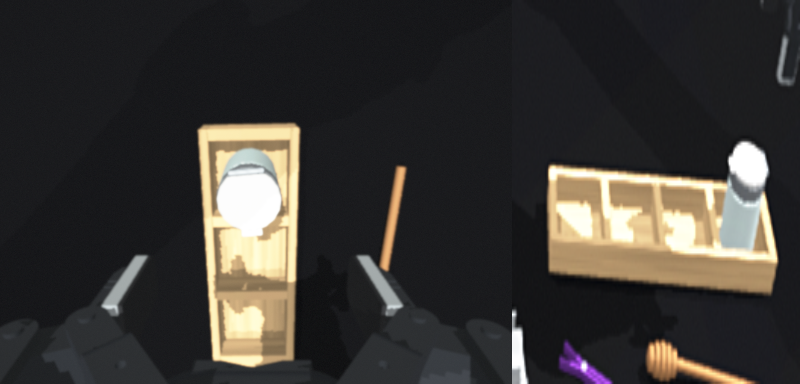

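The flip jar stands upright in the leftmost compartment. Next is the hex jar.

```bash
python3 -m crank '{"travel":[[-0.4,-2,0],[-1.2,-6,0],[-2.1,-10.5,0],[-3,-15,0],[-4,-19.5,0]],"turn":[[0,0,0],[0,0,1],[0,0,2],[0,0,3],[0,0,4]],"gripper":[0,0,0,0,0]}' 40
python3 -m crank '{"travel":[[-0.9,-4.5,0],[-1.8,-9,0],[-2.7,-13.5,0],[-3.6,-18,0],[-4.6,-22.5,0]],"turn":[[0,0,1],[0,0,2],[0,0,3],[0,0,3],[0,0,3]],"gripper":[0,0,0,0,0]}' 40
python3 -m crank '{"travel":[[-0.9,-4.5,0],[-1.8,-9,0],[-2.4,-11.5,0],[-2.55,-11.95,0],[-2.55,-11.95,0]],"turn":[[0,0,0],[0,0,0],[0,0,0],[0,0,0],[0,0,0]],"gripper":[0,0,0,0,0]}' 40
python3 - <<'E'
from h import *
from workcell import bot
import cv2
w=bot.grab_frame("wrist");pickle.dump(w,open("w4.pkl","wb"))
cv2.imwrite("pics/w4.png",cv2.resize(w["pixels"][:,:,::-1],None,fx=1.5,fy=1.5)); print(bot.observe()["position"],bot.observe()["tool_rot"])
E
```

```text
clock: 6.9
position: [0.5625, 0.1563, 0.1629]
tool_rot: [3.141, -0.0, 1.519]
force: [2.3, -0.3, 0.2]
grip_width: 0.0854
finger_force: 0.0
clock: 7.4
position: [0.5165, -0.0688, 0.163]
tool_rot: [3.141, 0.0, 1.571]
force: [0.2, 0.9, 1.1]
grip_width: 0.0855
finger_force: 0.0
clock: 7.9
position: [0.4913, -0.1871, 0.1628]
tool_rot: [3.141, 0.0, 1.569]
force: [0.2, 0.5, 0.1]
grip_width: 0.0853
finger_force: 0.0
[ 0.49170128 -0.18598451  0.16271533] [ 3.14119603e+00 -2.75921818e-04  1.57083460e+00]
```

View pics/w4.png

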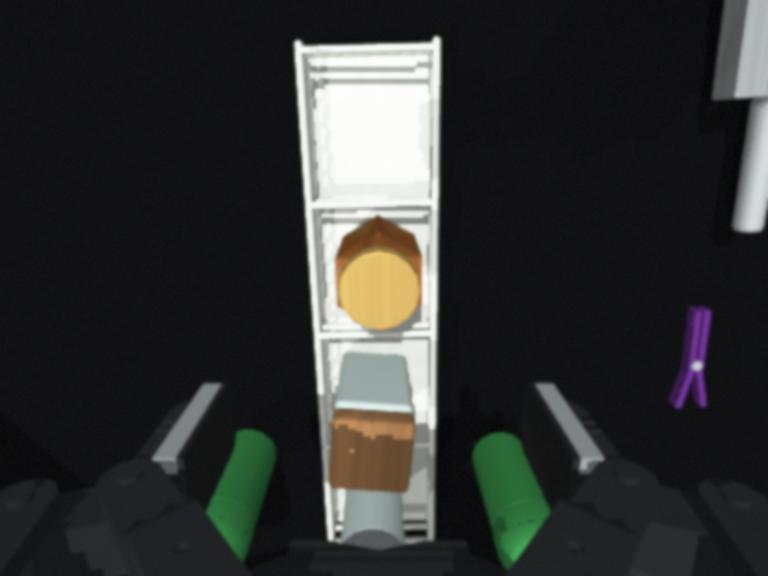

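Run:
```python
from h import *
w=pickle.load(open("w4.pkl","rb"))
for u,z in[((380,288),.09),((371,457),.102),((330,487),.102),((408,490),.102),((376,540),.114)]: print(back(w,np.array(u)/1.5,z).round(4))
```

```text
[ 0.4913 -0.185   0.09  ]
[ 0.4863 -0.2783  0.102 ]
[ 0.4632 -0.298   0.102 ]
[ 0.5069 -0.3001  0.102 ]
[ 0.4889 -0.3235  0.114 ]
```

```bash
python3 -m crank '{"travel":[[0,0.05,-4],[0,0.05,-8],[0,0.05,-11],[0,0.05,-12.3],[0,0.05,-12.3]],"turn":[[0,0,0],[0,0,0],[0,0,0],[0,0,0],[0,0,0]],"gripper":[0,0,0,0,0.3]}' 40
python3 -m crank '{"travel":[[0,0,0],[0,0,0],[0,0,0],[0,0,0],[0,0,0]],"turn":[[0,0,0],[0,0,0],[0,0,0],[0,0,0],[0,0,0]],"gripper":[0.4,0.6,1,1,1]}' 45
python3 -m crank '{"travel":[[0,0,0],[0,0,0.5],[0,0,2.5],[0,0,5],[0,0,7]],"turn":[[0,0,0],[0,0,0],[0,0,0],[0,0,0],[0,0,0]],"gripper":[1,1,1,1,1]}' 45
```

```text
clock: 8.45
position: [0.4912, -0.1848, 0.0385]
tool_rot: [-3.139, -0.001, 1.572]
force: [-1.1, -0.5, 0.2]
grip_width: 0.0732
finger_force: 0.0
clock: 8.95
position: [0.492, -0.1861, 0.0415]
tool_rot: [3.14, 0.0, 1.571]
force: [-7.0, 2.5, 18.6]
grip_width: 0.0417
finger_force: 52.6
clock: 9.45
position: [0.492, -0.1862, 0.1117]
tool_rot: [3.14, 0.0, 1.571]
force: [0.3, -1.0, -1.8]
grip_width: 0.0412
finger_force: 50.7
```

Run:
```python
from h import *
from workcell import bot
import cv2
w=bot.grab_frame("wrist");s=bot.grab_frame("scene")["pixels"];d=bot.grab_frame("side")["pixels"]
c=lambda a,y,x:cv2.resize(a[y:y+110,x:x+110],(400,400),interpolation=cv2.INTER_CUBIC)
cv2.imwrite("pics/w5.png",np.hstack([c(s,100,175),c(d,150,205)])[:,:,::-1])
```

```text
(no output)
```

View pics/w5.png

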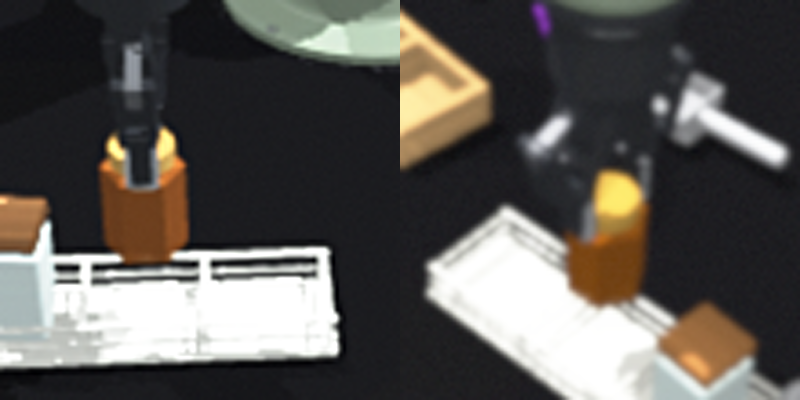

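```bash
python3 -m crank '{"travel":[[0.2,1,0],[0.8,3.5,0],[1.6,7,0],[2.5,11,0],[3.4,15,0]],"turn":[[0,0,0],[0,0,0],[0,0,-0.5],[0,0,-1],[0,0,-2]],"gripper":[1,1,1,1,1]}' 45
python3 -m crank '{"travel":[[0.9,4,0],[1.8,8,0],[2.7,12,0],[3.6,16,0],[4.5,20,0]],"turn":[[0,0,-1],[0,0,-2],[0,0,-3],[0,0,-4],[0,0,-5]],"gripper":[1,1,1,1,1]}' 45
python3 -m crank '{"travel":[[0.9,4,0],[1.7,7.5,0],[2.2,9.7,0],[2.35,10.35,0],[2.35,10.35,0]],"turn":[[0,0,0],[0,0,0],[0,0,0],[0,0,0],[0,0,0]],"gripper":[1,1,1,1,1]}' 45
python3 -m crank '{"travel":[[0,0,-2],[0,0,-4],[0,0,-5.5],[0,0,-6.1],[0,0,-6.3]],"turn":[[0,0,0],[0,0,0],[0,0,0],[0,0,0],[0,0,0]],"gripper":[1,1,1,1,1]}' 45
python3 -m crank '{"travel":[[0,0,-0.1],[0,0,-0.2],[0,0,-0.3],[0,0,-0.4],[0,0,-0.4]],"turn":[[0,0,0],[0,0,0],[0,0,0],[0,0,0],[0,0,0]],"gripper":[1,1,1,1,1]}' 45
```

```text
clock: 10.1
position: [0.5251, -0.0338, 0.1086]
tool_rot: [-3.14, -0.0, 1.535]
force: [0.9, -0.6, -2.1]
grip_width: 0.0412
finger_force: 50.7
clock: 10.6
position: [0.5697, 0.1665, 0.1085]
tool_rot: [-3.14, 0.001, 1.448]
force: [1.7, 0.0, -2.7]
grip_width: 0.0412
finger_force: 50.7
clock: 11.1
position: [0.593, 0.2685, 0.1083]
tool_rot: [-3.14, 0.001, 1.45]
force: [0.1, -0.3, -2.1]
grip_width: 0.0415
finger_force: 50.7
clock: 11.6
position: [0.5938, 0.2668, 0.0459]
tool_rot: [-3.141, 0.001, 1.448]
force: [0.1, 0.6, -2.0]
grip_width: 0.0414
finger_force: 50.7
clock: 12.1
position: [0.594, 0.2675, 0.0426]
tool_rot: [3.142, -0.0, 1.449]
force: [-0.5, 0.5, -1.4]
grip_width: 0.0413
finger_force: 50.7
```

```bash
python3 -m crank '{"travel":[[0,0,-0.05],[0,0,-0.1],[0,0,-0.15],[0,0,-0.2],[0,0,-0.2]],"turn":[[0,0,0],[0,0,0],[0,0,0],[0,0,0],[0,0,0]],"gripper":[1,1,1,1,1]}' 45
```

```text
clock: 12.6
position: [0.5941, 0.2676, 0.0416]
tool_rot: [3.141, -0.0, 1.448]
force: [-5.5, -2.9, 16.0]
grip_width: 0.0415
finger_force: 55.2
```

```bash
python3 -m crank '{"travel":[[0,0,0.1],[0,0,0.1],[0,0,0.1],[0,0,0.1],[0,0,0.1]],"turn":[[0,0,0],[0,0,0],[0,0,0],[0,0,0],[0,0,0]],"gripper":[1,0.6,0.3,0,0]}' 45
python3 -m crank '{"travel":[[0,0,0],[0,0,1],[0,0,4],[0,0,8],[0,0,12.3]],"turn":[[0,0,0],[0,0,0],[0,0,0],[0,0,0],[0,0,0]],"gripper":[0,0,0,0,0]}' 45
python3 -m crank '{"travel":[[-0.4,-2,0],[-1.3,-6,0],[-2.3,-10.5,0],[-3.3,-15,0],[-4.3,-19.5,0]],"turn":[[0,0,0],[0,0,1],[0,0,2],[0,0,3],[0,0,4]],"gripper":[0,0,0,0,0]}' 45
python3 -m crank '{"travel":[[-1,-4.5,0],[-2,-9,0],[-3,-13.5,0],[-4,-18,0],[-5,-22.5,0]],"turn":[[0,0,1],[0,0,2],[0,0,3],[0,0,3],[0,0,3]],"gripper":[0,0,0,0,0]}' 45
python3 -m crank '{"travel":[[-0.8,-4.5,0],[-1.2,-9,0],[-1.4,-11.8,0],[-1.45,-12.6,0],[-1.45,-12.6,0]],"turn":[[0,0,0],[0,0,0],[0,0,0],[0,0,0],[0,0,0]],"gripper":[0,0,0,0,0]}' 45
python3 - <<'E'
from h import *
from workcell import bot
import cv2
w=bot.grab_frame("wrist");pickle.dump(w,open("w6.pkl","wb"));s=bot.grab_frame("scene")["pixels"]
cv2.imwrite("pics/w6.png",np.hstack([w["pixels"],cv2.resize(s[130:260,290:480],(288,384))])[:,:,::-1]); print(bot.observe()["position"],bot.observe()["tool_rot"])
E
```

```text
clock: 13.1
position: [0.594, 0.2675, 0.0414]
tool_rot: [-3.142, 0.0, 1.449]
force: [0.2, 0.2, 0.4]
grip_width: 0.0822
finger_force: 0.0
clock: 13.6
position: [0.5936, 0.2673, 0.1662]
tool_rot: [-3.141, 0.0, 1.449]
force: [0.4, 0.2, -0.7]
grip_width: 0.0854
finger_force: 0.0
clock: 14.1
position: [0.5505, 0.0708, 0.1654]
tool_rot: [3.141, -0.0, 1.519]
force: [1.5, -1.0, 0.2]
grip_width: 0.0857
finger_force: 0.0
clock: 14.6
position: [0.5005, -0.1543, 0.1654]
tool_rot: [3.14, 0.0, 1.571]
force: [1.1, -1.0, 1.0]
grip_width: 0.0854
finger_force: 0.0
clock: 15.1
position: [0.4862, -0.2794, 0.1649]
tool_rot: [3.141, 0.0, 1.569]
force: [0.9, 0.3, 0.1]
grip_width: 0.0854
finger_force: 0.0
[ 0.48686754 -0.27724387  0.16473964] [ 3.14126155e+00 -5.56015493e-04  1.57182872e+00]
```

View pics/w6.png

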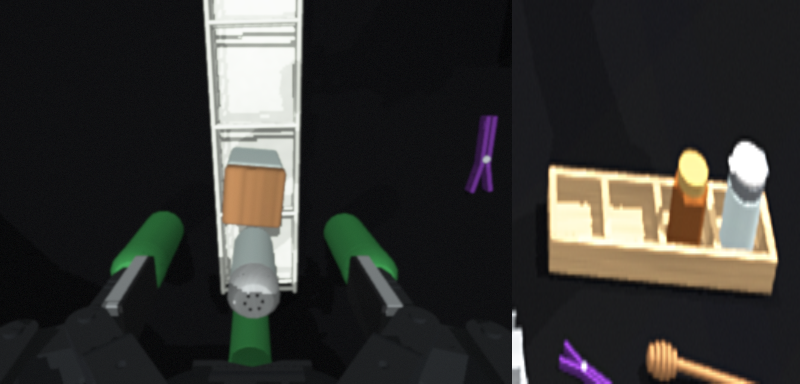

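Run:
```python
from h import *
w=pickle.load(open("w6.pkl","rb"))
P=np.array([back(w,u,.102) for u in[(226,167),(286,172),(280,227),(223,224)]]);print(P.round(4).tolist(),P.mean(0).round(4))
e=(P[1]-P[0]+P[2]-P[3]);print(np.degrees(np.arctan2(e[1],e[0])))
for u,z in[((253,291),.114),((185,215),.104),((345,215),.104)]: print(back(w,u,z).round(4))
```

```text
[[0.4665, -0.2552, 0.102], [0.5099, -0.2591, 0.102], [0.5066, -0.3023, 0.102], [0.4631, -0.2997, 0.102]] [ 0.4865 -0.2791  0.102 ]
-4.2183117593255055
[ 0.4858 -0.3509  0.114 ]
[ 0.435  -0.2915  0.104 ]
[ 0.5549 -0.2918  0.104 ]
```

```bash
python3 -m crank '{"travel":[[0,-0.05,-4],[0,-0.05,-8],[0,-0.05,-11],[0,-0.05,-12.3],[0,-0.05,-12.3]],"turn":[[0,0,-2],[0,0,-4],[0,0,-4],[0,0,-4],[0,0,-4]],"gripper":[0,0,0,0,0.3]}' 45
python3 -m crank '{"travel":[[0,0,0],[0,0,0],[0,0,0],[0,0,0],[0,0,0]],"turn":[[0,0,0],[0,0,0],[0,0,0],[0,0,0],[0,0,0]],"gripper":[0.4,0.6,1,1,1]}' 45
python3 -m crank '{"travel":[[0,0,0],[0,0,0.5],[0,0,2.5],[0,0,5],[0,0,7]],"turn":[[0,0,0],[0,0,0],[0,0,0],[0,0,0],[0,0,0]],"gripper":[1,1,1,1,1]}' 45
```

```text
clock: 15.7
position: [0.4862, -0.2776, 0.0406]
tool_rot: [-3.14, -0.001, 1.503]
force: [-0.3, -0.5, 1.0]
grip_width: 0.0736
finger_force: 0.0
clock: 16.2
position: [0.4874, -0.2792, 0.0432]
tool_rot: [3.139, 0.001, 1.501]
force: [-1.6, 0.9, 6.3]
grip_width: 0.045
finger_force: 45.9
clock: 16.7
position: [0.4868, -0.2792, 0.1137]
tool_rot: [3.14, 0.0, 1.501]
force: [0.1, -0.6, -2.3]
grip_width: 0.0453
finger_force: 46.7
```

```bash
python3 -m crank '{"travel":[[0.2,1,0],[0.8,3.5,0],[1.5,7,0],[2.4,11,0],[3.2,15,0]],"turn":[[0,0,0],[0,0,0],[0,0,-0.5],[0,0,-1],[0,0,-2]],"gripper":[1,1,1,1,1]}' 45
python3 -m crank '{"travel":[[0.9,4,0],[1.7,8,0],[2.6,12,0],[3.5,16,0],[4.3,20,0]],"turn":[[0,0,0],[0,0,0],[0,0,0],[0,0,0],[0,0,0]],"gripper":[1,1,1,1,1]}' 45
python3 -m crank '{"travel":[[0.9,4,0],[1.7,8,0],[2.2,10.5,0],[2.4,11.35,0],[2.4,11.35,0]],"turn":[[0,0,0],[0,0,0],[0,0,0],[0,0,0],[0,0,0]],"gripper":[1,1,1,1,1]}' 45
python3 -m crank '{"travel":[[0,0,-2],[0,0,-4],[0,0,-5.5],[0,0,-6.3],[0,0,-6.6]],"turn":[[0,0,0],[0,0,0],[0,0,0],[0,0,0],[0,0,0]],"gripper":[1,1,1,1,1]}' 45
python3 -m crank '{"travel":[[0,0,-0.1],[0,0,-0.2],[0,0,-0.3],[0,0,-0.3],[0,0,-0.3]],"turn":[[0,0,0],[0,0,0],[0,0,0],[0,0,0],[0,0,0]],"gripper":[1,1,1,1,1]}' 45
```

```text
clock: 17.2
position: [0.5185, -0.127, 0.1114]
tool_rot: [3.142, -0.0, 1.465]
force: [1.0, -0.1, -1.5]
grip_width: 0.0455
finger_force: 46.8
clock: 17.7
position: [0.5612, 0.0733, 0.1114]
tool_rot: [-3.141, -0.0, 1.466]
force: [0.4, 0.2, -2.5]
grip_width: 0.0454
finger_force: 46.8
clock: 18.2
position: [0.5849, 0.1859, 0.1111]
tool_rot: [-3.141, -0.0, 1.468]
force: [0.2, -0.8, -2.7]
grip_width: 0.0453
finger_force: 46.8
clock: 18.7
position: [0.5852, 0.1837, 0.0449]
tool_rot: [-3.141, 0.001, 1.465]
force: [0.4, -0.5, -1.9]
grip_width: 0.0454
finger_force: 46.8
clock: 19.2
position: [0.5859, 0.1847, 0.0433]
tool_rot: [3.141, -0.001, 1.466]
force: [-2.0, -0.3, 6.8]
grip_width: 0.0455
finger_force: 47.7
```

```bash
python3 -m crank '{"travel":[[0,0,0],[0,0,0],[0,0,0],[0,0,0],[0,0,0]],"turn":[[0,0,0],[0,0,0],[0,0,0],[0,0,0],[0,0,0]],"gripper":[1,0.6,0.3,0,0]}' 45
python3 -m crank '{"travel":[[0,0,0],[0,0,1],[0,0,4],[0,0,8],[0,0,12.5]],"turn":[[0,0,0],[0,0,0],[0,0,0],[0,0,0],[0,0,0]],"gripper":[0,0,0,0,0]}' 45
python3 -m crank '{"travel":[[-0.4,-2,0],[-1.2,-6,0],[-2.1,-10.5,0],[-3,-15,0],[-3.9,-19.5,0]],"turn":[[0,0,0],[0,0,1],[0,0,2],[0,0,3],[0,0,4]],"gripper":[0,0,0,0,0]}' 45
python3 -m crank '{"travel":[[-0.9,-4.5,0],[-1.8,-9,0],[-2.7,-13.5,0],[-3.6,-18,0],[-4.5,-22.5,0]],"turn":[[0,0,1],[0,0,2],[0,0,2],[0,0,2],[0,0,2]],"gripper":[0,0,0,0,0]}' 45
python3 -m crank '{"travel":[[-0.8,-4.5,0],[-1.2,-8.5,0],[-1.4,-11,0],[-1.45,-11.95,0],[-1.45,-11.95,0]],"turn":[[0,0,0],[0,0,0],[0,0,0],[0,0,0],[0,0,0]],"gripper":[0,0,0,0,0]}' 45
python3 - <<'E'
from h import *
from workcell import bot
import cv2
w=bot.grab_frame("wrist");pickle.dump(w,open("w7.pkl","wb"));s=bot.grab_frame("scene")["pixels"]
cv2.imwrite("pics/w7.png",np.hstack([w["pixels"],cv2.resize(s[130:260,290:480],(288,384))])[:,:,::-1]); print(bot.observe()["position"],bot.observe()["tool_rot"])
E
```

```text
clock: 19.7
position: [0.5856, 0.1845, 0.0426]
tool_rot: [3.141, -0.0, 1.466]
force: [0.6, 0.8, -0.0]
grip_width: 0.0848
finger_force: 0.0
clock: 20.2
position: [0.5849, 0.1842, 0.169]
tool_rot: [-3.141, 0.001, 1.466]
force: [0.8, 0.4, 0.1]
grip_width: 0.0858
finger_force: 0.0
clock: 20.7
position: [0.5458, -0.0123, 0.1681]
tool_rot: [3.141, -0.0, 1.537]
force: [1.3, -0.2, -0.0]
grip_width: 0.0853
finger_force: 0.0
clock: 21.2
position: [0.5007, -0.2374, 0.1681]
tool_rot: [3.141, 0.0, 1.571]
force: [1.5, -0.0, 0.6]
grip_width: 0.0855
finger_force: 0.0
clock: 21.7
position: [0.4865, -0.3559, 0.1676]
tool_rot: [-3.142, 0.0, 1.569]
force: [-0.5, 1.4, 0.0]
grip_width: 0.0854
finger_force: 0.0
[ 0.48730883 -0.35372211  0.16756175] [ 3.14153559e+00 -7.19583586e-04  1.57173652e+00]
```

View pics/w7.png

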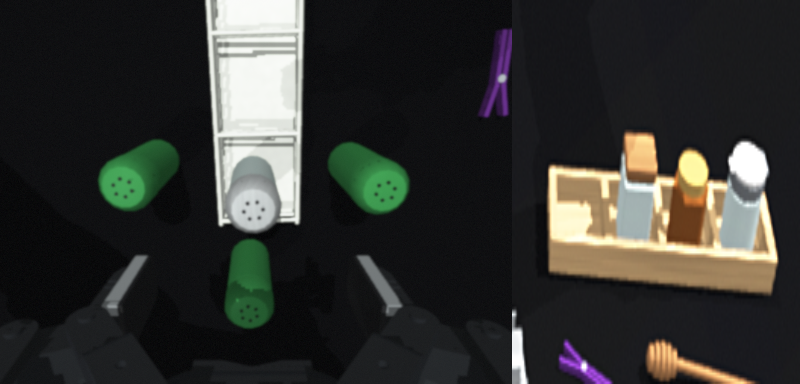

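Run:
```python
from h import *
w=pickle.load(open("w7.pkl","rb"))
for u,z in[((253.5,210),.114),((254,208),.105),((124,187),.104),((385,190),.104),((250,314),.104)]: print(back(w,u,z).round(4))
```

```text
[ 0.4865 -0.3614  0.114 ]
[ 0.4869 -0.3632  0.105 ]
[ 0.391  -0.3469  0.104 ]
[ 0.5839 -0.3496  0.104 ]
[ 0.4836 -0.4584  0.104 ]
```

```bash
python3 -m crank '{"travel":[[0,-0.5,-2],[0,-0.5,-6],[0,-0.5,-10],[0,-0.5,-12],[0,-0.5,-12]],"turn":[[0,0,0],[0,0,0],[0,0,0],[0,0,0],[0,0,0]],"gripper":[0,0,0,0,0.3]}' 45
python3 -m crank '{"travel":[[0,0,0],[0,0,0],[0,0,0],[0,0,0],[0,0,0]],"turn":[[0,0,0],[0,0,0],[0,0,0],[0,0,0],[0,0,0]],"gripper":[0.4,0.6,1,1,1]}' 45
python3 -m crank '{"travel":[[0,0,0],[0,0,0.5],[0,0,2.5],[0,0,5],[0,0,7]],"turn":[[0,0,0],[0,0,0],[0,0,0],[0,0,0],[0,0,0]],"gripper":[1,1,1,1,1]}' 45
```

```text
clock: 22.3
position: [0.4863, -0.3574, 0.0451]
tool_rot: [-3.138, -0.003, 1.573]
force: [-0.3, 0.1, -0.1]
grip_width: 0.073
finger_force: 0.0
clock: 22.8
position: [0.488, -0.3603, 0.0494]
tool_rot: [3.139, 0.001, 1.571]
force: [-0.7, 0.6, 6.0]
grip_width: 0.0414
finger_force: 45.1
clock: 23.3
position: [0.4873, -0.3602, 0.1198]
tool_rot: [3.14, 0.001, 1.571]
force: [-0.0, -0.7, -1.3]
grip_width: 0.0415
finger_force: 46.0
```

```bash
python3 -m crank '{"travel":[[0.2,1,0],[0.7,3.5,0],[1.4,7,0],[2.2,11,0],[2.9,15,0]],"turn":[[0,0,0],[0,0,0],[0,0,-0.5],[0,0,-1],[0,0,-2]],"gripper":[1,1,1,1,1]}' 45
python3 -m crank '{"travel":[[0.8,4,0],[1.6,8,0],[2.3,12,0],[3.1,16,0],[3.9,20,0]],"turn":[[0,0,-1],[0,0,-2],[0,0,-3],[0,0,-4],[0,0,-5]],"gripper":[1,1,1,1,1]}' 45
python3 -m crank '{"travel":[[0.8,4,0],[1.6,8,0],[2.1,10.3,0],[2.2,11.1,0],[2.2,11.1,0]],"turn":[[0,0,0],[0,0,0],[0,0,0],[0,0,0],[0,0,0]],"gripper":[1,1,1,1,1]}' 45
python3 -m crank '{"travel":[[0,0,-2],[0,0,-4],[0,0,-5.5],[0,0,-6.3],[0,0,-6.6]],"turn":[[0,0,0],[0,0,0],[0,0,0],[0,0,0],[0,0,0]],"gripper":[1,1,1,1,1]}' 45
python3 -m crank '{"travel":[[0,0,-0.1],[0,0,-0.2],[0,0,-0.3],[0,0,-0.3],[0,0,-0.3]],"turn":[[0,0,0],[0,0,0],[0,0,0],[0,0,0],[0,0,0]],"gripper":[1,1,1,1,1]}' 45
```

```text
clock: 23.8
position: [0.516, -0.2079, 0.1174]
tool_rot: [3.142, -0.0, 1.535]
force: [0.6, -0.1, -1.6]
grip_width: 0.0415
finger_force: 46.0
clock: 24.3
position: [0.5547, -0.0076, 0.1175]
tool_rot: [-3.142, -0.0, 1.448]
force: [0.5, -0.5, -1.3]
grip_width: 0.0417
finger_force: 45.9
clock: 24.8
position: [0.5765, 0.1023, 0.1172]
tool_rot: [-3.141, -0.0, 1.451]
force: [0.0, -0.4, -1.1]
grip_width: 0.0418
finger_force: 46.0
clock: 25.3
position: [0.5767, 0.1002, 0.0509]
tool_rot: [-3.141, 0.001, 1.448]
force: [-0.0, -0.1, -2.4]
grip_width: 0.0415
finger_force: 46.0
clock: 25.8
position: [0.5775, 0.1011, 0.0494]
tool_rot: [3.141, -0.001, 1.449]
force: [-2.2, 0.5, 7.7]
grip_width: 0.0411
finger_force: 46.8
```

```bash
python3 -m crank '{"travel":[[0,0,0],[0,0,0],[0,0,0],[0,0,0],[0,0,0]],"turn":[[0,0,0],[0,0,0],[0,0,0],[0,0,0],[0,0,0]],"gripper":[1,0.6,0.3,0,0]}' 45
python3 -m crank '{"travel":[[0,0,0],[0,0,1],[0,0,4],[0,0,8],[0,0,12.5]],"turn":[[0,0,0],[0,0,0],[0,0,0],[0,0,0],[0,0,0]],"gripper":[0,0,0,0,0]}' 45
python3 -m crank '{"travel":[[0,-2,0],[0,-6,0],[0,-10,0],[0,-12,0],[0,-12,0]],"turn":[[0,0,0],[0,0,0],[0,0,0],[0,0,0],[0,0,0]],"gripper":[0,0,0,0,0]}' 45
python3 - <<'E'
from h import *
from workcell import bot
import cv2
s=bot.grab_frame("scene")["pixels"];d=bot.grab_frame("side")["pixels"]
cv2.imwrite("pics/f.png",np.hstack([cv2.resize(s[120:280,80:480],(800,320)),])[:,:,::-1])
cv2.imwrite("pics/f.png",np.vstack([cv2.resize(s[120:280,80:480],(700,280)),cv2.resize(d[90:330,130:400],(700,310)) ])[:,:,::-1])
E
```

```text
clock: 26.3
position: [0.5771, 0.101, 0.0486]
tool_rot: [3.141, -0.0, 1.449]
force: [-0.8, -0.4, -0.5]
grip_width: 0.0824
finger_force: 0.0
clock: 26.8
position: [0.5763, 0.1007, 0.175]
tool_rot: [-3.14, 0.001, 1.448]
force: [1.2, -0.6, -0.2]
grip_width: 0.0852
finger_force: 0.0
clock: 27.3
position: [0.5769, -0.0227, 0.1744]
tool_rot: [3.141, 0.001, 1.444]
force: [-0.8, 0.6, 0.2]
grip_width: 0.0854
finger_force: 0.0
```

View pics/f.png

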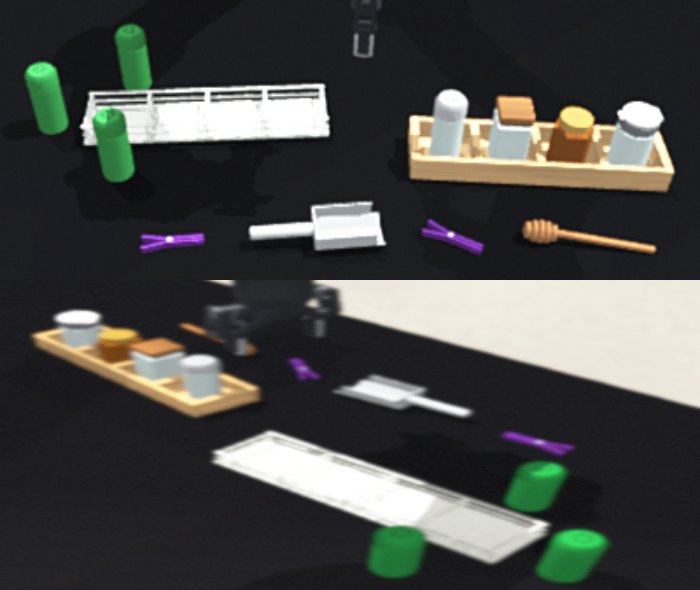

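All four jars stand upright in the new rack in the right order. The bystanders and green shakers haven't moved, and the gripper is clear.

```bash
python3 -c "
from workcell import bot
print(bot.job_done())"
```

```text
the job is handed in; nothing more can be done
None
```

The four jars (flip, hex, square, shaker) now stand upright in the bamboo rack in their original left-to-right order, nothing else was moved, and the job was handed in at about 27 s; no verdict came back.

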